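# Turn the bench carousel until the spare objective faces front

### The arm

A 7-joint arm with a two-finger parallel gripper is mounted at the origin on a cart in front of the work surface, level with it; the furniture and walls round the work are solid. World frame = base frame: x ahead of the robot, y to its left, z up, the work surface at z = 0. Lengths are in m, angles in rad, forces in N, time in s.
With the tool pointing down it reaches from about 0.4 to 0.875 m from the base axis. Payload 19.3 kg.
Tool frame: the origin (TCP) lies between the finger pads; the fingertips stand 17 mm ahead of it and the grasp point (between the pads) lies 2 mm behind it (bot.finger_overhang is the distance from the TCP to the fingertips, in m); z points along the fingers, y is the line along which they close (so a half turn about z gives the same grasp; the last joint's range is limited). The gripper opens to 85 mm and grips with 20 to 120 N. Pads are 22 mm wide; open, the fingers measure 114 mm over their backs; the gripper's body (76 mm by 85 mm) begins 54 mm behind the grasp point. The pads swing forward as they close: fully open they stand 13 mm farther back than shut.
Start: joints at [-0.07, 0.521, -0.036, 1.599, 0.021, 1.021, -0.113], TCP at [0.625, -0, 0.248] pointing down, gripper open.
Joint ranges: [-2.91, 2.91], [-0.3, 2.13], [-1.5, 1.42], [0.17, 2.43], [-1.26, 4.41], [0.16, 1.93], [-2.52, 2.52]. Speed limits (rad/s): [1.89, 1.89, 2.39, 2.39, 3.01, 3.01, 3.01].

### API

Orientations are given as [roll, pitch, yaw] about the fixed x, y, z axes, in that order (R = Rz(yaw) Ry(pitch) Rx(roll)).
In Python, from workcell import observe, grab_frame, bot gives the robot as it stands.
- The arm moves only by the shell command python3 -m crank 'ROWS' [FORCE]. ROWS is a JSON object of lists of equal length, an entry for each row: "linear": the shift along the world's x, y, z each as a share of 0.25 m, from -1 to 1, a list of three; "delta_rot": the turn, a rotation vector about the world's x, y, z each as a share of 30 degrees, from -1 to 1, a list of three; "fingers": the opening, from -1 (shut) to 1 (fully open). In form: {"linear": [[dx, dy, dz], ...], "delta_rot": [[rx, ry, rz], ...], "fingers": [fingers, ...]}. A call has 1 to 5 rows; each row is the pose to reach, as a shift and turn from the pose commanded when the call began; what a row does not reach only later rows make up. A row lasts 1/10 s, in which the tool goes at most 50 mm and 8.59 degrees, less where a joint would pass 70% of its speed; a pose out of reach is approached as far as the arm can. A call with a number of a shift or a turn outside -1 to 1 is refused whole. A call with a gripper value outside its range is refused whole. The fingers move at their own pace and stop on an object; FORCE is the grip in N (left out, the last holds). Time passes only in rows, so rows that repeat a pose let the fingers close. It gives the time, the measured TCP pose, the force, the opening and the grip force at its end, in the units of the state.
- observe(): the state, without advancing time (a new reading comes with each control period).
- grab_frame(name): name is "scene" or "side" or "wrist"; returns a dict with "image" (400x640x3 uint8, red, green, blue), "mtx" (3x3 intrinsics, pixels), "xyz" and "orientation" of the camera in the world. Camera axes: x right, y down, z forward; pixel columns grow to the right and rows downward; lengths in m; the calibration is good to about 2 mm. A picture is of the moment at which its call begins. There is no depth.
- bot.job_done(): hands the job in; it is judged then, once.
The state is a dict: "clock": time; "qpos": joint angles; "qd": joint speeds; "joint_efforts": joint torques, N m; "position": TCP position; "tool_rot": TCP orientation; "force": force on the tool from outside, world axes, zero at the start; "moment": the same for the moment, N m; "grip_width": finger opening in m; "finger_force": force on a finger pad.
Only numpy, scipy, OpenCV 4.12 (cv2) and the standard library are available. Lean on these libraries where they do the work, as an engineer would, in place of code of your own. Each camera call takes 0.05 s, during which the arm holds its last target. There are 200 camera calls.

### The job

Bring the spare microscope objective (the small stepped lens barrel) to the front of the round turntable: push the upright posts on the turntable's rim with the fingertips until the objective stands squarely in line behind the flat pointer that sticks out of the foot. Push gently and do not grip the posts; nothing on the turntable may be touched, lifted, tipped or slid about, and the things lying round it on the bench stay where they are. Leave the turntable at rest there.

Things in the scene. Friction and masses are not known exactly. Their poses are not given: they have to be found in the camera images.
- turn_centre (a point): the turntable's axis of rotation, at the top of its rubber mat, 30 mm above the bench. The turntable is a white disc of 330 mm diameter (rim top 27.5 mm above the bench, underside 16 mm) with a dark rubber mat of 224 mm diameter, on a bearing in a fixed foot. It turns freely about the vertical, more than a full turn either way, with some friction (about 0.15 N m, that is about 1 N at a post), and stays where it is left
- post_0 (a point): top end of one of the eight identical upright round metal posts on the turntable's rim; it turns with the turntable. The posts are 12 mm in diameter, 150 mm from the axis, 45 degrees apart, and stand from the rim up to 88 mm above the bench. Any of them may be pushed sideways, between 35 and 85 mm above the bench
- turntable (a joint): angle of the turntable, 0 at the start, growing counter-clockwise seen from above; its start orientation varies
- pointer (a point): tip region of the flat metal pointer (22 mm wide bar with a square set on its corner, top 9 mm above the bench) that sticks out from under the turntable on the robot's side, 198 mm from the axis. It is fixed to the foot and marks the front: the front line runs from the axis through this point
- foot: the fixed foot under the turntable, origin on the axis at bench height; its -x axis points along the pointer (front), z up
- objective: the spare objective, a loose stepped lens barrel with a tapering upper end, 29 mm in diameter and 45 mm tall, the only such thing on the turntable; it stands on the rubber mat 68 mm from the axis; origin at the centre of its underside. Which of the five places it stands on varies
- medium_a: loose small screw cap bottle standing on the turntable, 44 mm in diameter, 88 mm tall (top 118 mm above the bench), about 68 mm from the axis; origin at the centre of its underside; leave alone
- medium_b: a second loose bottle of the same shape on the turntable; origin at the centre of its underside; leave alone
- dish_b: loose round clear dish, 39 mm in diameter, 14 mm high, lying on the turntable; origin at the centre of its underside; leave alone
- dish_work: loose round clear dish, 50 mm in diameter, 10 mm high, lying on the turntable; origin at the centre of its underside; leave alone
- carton_0: white carton 130x85x42 mm lying on the bench left of the turntable; origin at the centre of its underside; leave alone
- needle_case: flat case 125x64x22 mm lying on the bench at the front left; origin at the centre of its underside; leave alone
- timer: white bench timer, 41x68x55 mm, standing at the left; origin at the centre of its underside; leave alone
- tape_roll: roll of tape, 103 mm in diameter, 25 mm high, lying at the back right; origin at the centre of its underside; leave alone
Things that resemble listed ones, but are neither listed nor needed, are in the scene too. What is shaped like the objective but brown or turquoise is not meant.

How it is judged:
By the outcome, as a careful person would: the job done as asked, in the order asked, and still so for the second after the job is handed in, with the robot touching nothing.
It also fails if it takes over 58 s, if anything falls off the work surface, if the arm or the gripper's body presses on something with over 40 N, if the wrist force passes 120 N, or if a joint passes its speed limit or range.

## Working session

There is one attempt and no reset: what is moved stays moved. The work goes in short steps, Python scripts to look and compute and a shell command to move; the robot and the scene stay as the last step left them, time stands still between calls to the robot, and variables do not carry over. Pictures are saved under pics/ and viewed, at most 10 in all, crops included, and the job is handed in when it is done.

```bash
mkdir -p pics; cat > h.py <<'E'
from workcell import observe, grab_frame, bot
import cv2, numpy as np
from scipy.spatial.transform import Rotation as R
def snap(n,f):
    g=grab_frame(n); cv2.imwrite('pics/'+f,g['image'][:,:,::-1]); np.savez('pics/'+f+'.npz',K=g['mtx'],p=g['xyz'],o=np.array(g['orientation'])); return g
def ray(f,u,v,z):
    d=np.load('pics/'+f+'.npz'); o=d['o']
    M=o if o.shape==(3,3) else R.from_euler('xyz',o).as_matrix()
    w=M@np.linalg.inv(d['K'])@[u,v,1]; return d['p']+w*(z-d['p'][2])/w[2]
def proj(f,P):
    d=np.load('pics/'+f+'.npz'); o=d['o']
    M=o if o.shape==(3,3) else R.from_euler('xyz',o).as_matrix()
    c=d['K']@(M.T@(np.array(P)-d['p'])); return c[:2]/c[2]
E
python3 - <<'E'
from h import *
for n in ('scene','side','wrist'):
    g=snap(n,n+'0.png'); print(n,g['xyz'],g['orientation'])
print(observe())
a=[cv2.imread('pics/%s0.png'%n) for n in ('scene','side')]
E
```

```text
scene [ 0.22994535 -0.76155387  1.4645822 ] [-2.64285499 -0.00793832 -0.35499032]
side [ 0.30979278 -0.68881681  0.70202587] [-2.29945521  0.00388898 -0.28985293]
wrist [0.62418266 0.06577384 0.37264298] [ 2.87671253e+00  2.61121280e-04 -5.84058539e-04]
{'clock': 0.15, 'qpos': array([-0.07022408,  0.5218454 , -0.03633096,  1.59984024,  0.02118669,
        1.0211014 , -0.11279974]), 'qd': array([-1.76775747e-04, -3.92546240e-03,  1.50020685e-05, -1.56586916e-04,
        8.98520851e-04,  5.45104456e-04,  1.05493435e-03]), 'joint_efforts': array([ 4.00798544e-04, -9.27376485e+01,  1.98035471e+00, -3.70049715e+01,
        1.79930578e-02,  6.46477114e-03, -1.41420460e-05]), 'position': array([ 6.24778648e-01, -6.60293544e-06,  2.47890839e-01]), 'tool_rot': array([-3.14078351e+00,  4.02661665e-05,  1.57080380e+00]), 'force': array([ 0.00885161, -0.48912756,  0.7352177 ]), 'moment': array([0.00269012, 0.04687966, 0.00217443]), 'finger_force': 0.0, 'grip_width': 0.08549128348230302}
```

View pics/scene0.png

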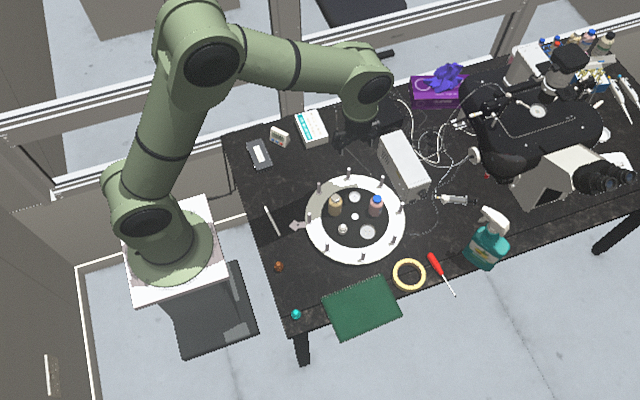

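View pics/wrist0.png

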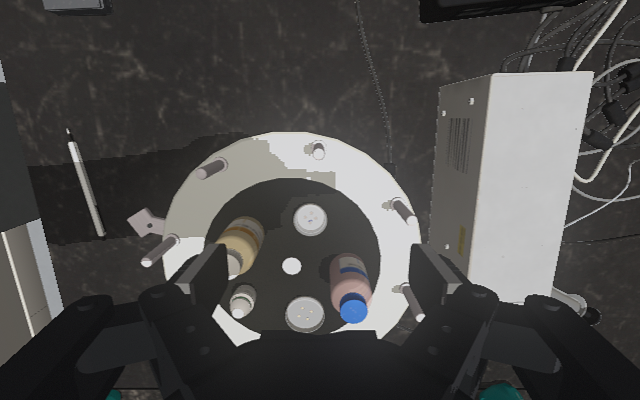

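The wrist view shows the turntable with the pointer at (147,222) and the axis cap at (291,266). A small pale stepped barrel stands at (243,302), with bottles at (240,250) and (350,290) and dishes at (310,219) and (305,313). Possible mix-ups in the scene view are the pale barrel at (343,229), a brown one on the bench at (279,266) and a turquoise one on the bench at (296,314). By the description I choose the pale barrel on the mat, and I'll check it in a close crop.

```bash
python3 - <<'E'
from h import *
a=cv2.imread('pics/side0.png'); cv2.imwrite('pics/side0v.png',a)
w=cv2.imread('pics/wrist0.png')[120:360,110:440]; cv2.imwrite('pics/w0c.png',cv2.resize(w,None,fx=2.4,fy=2.4,interpolation=cv2.INTER_CUBIC))
c=ray('wrist0.png',291,266,.03);print('c',c)
print('ptr',ray('wrist0.png',147,222,.009)); print('obj base',ray('wrist0.png',245,292,.03),'top',ray('wrist0.png',238,312,.075))
for u,v in [(147,263),(201,174),(319,153),(411,220),(420,316)]:
  p=ray('wrist0.png',u,v,.088);print('post',p,np.hypot(*(p-c)[:2]),np.degrees(np.arctan2(*(p-c)[1::-1])))
E
```

```text
c [ 0.59006144 -0.115969    0.03      ]
ptr [ 0.40578591 -0.06506867  0.009     ]
obj base [ 0.53009668 -0.15280565  0.03      ] top [ 0.53283974 -0.14986169  0.075     ]
post [ 0.44652289 -0.0817024   0.088     ] 0.14757206836602887 166.57322481422403
post [0.51211384 0.01195135 0.088     ] 0.1497980168474806 121.35582301643838
post [0.62494145 0.03189456 0.088     ] 0.15192184667503547 76.72696299444365
post [ 0.71661665 -0.03466171  0.088     ] 0.1504230585933168 32.71932439044892
post [ 0.73531115 -0.14556802  0.088     ] 0.14823487385487408 -11.518040700360432
```

View pics/side0v.png

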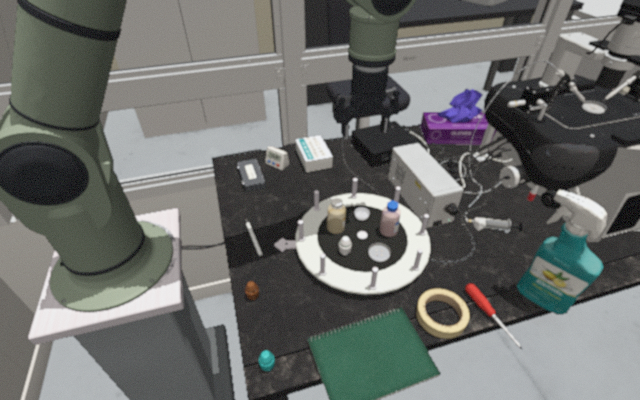

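View pics/w0c.png

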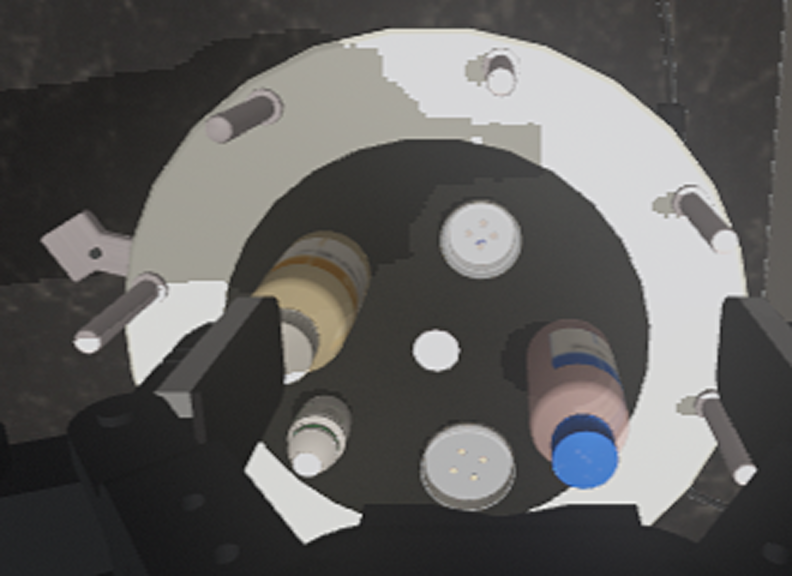

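The close crop confirms it: a white stepped barrel with a tapered top. It sits about 46° counter-clockwise of the pointer line, so the turntable has to go about 46° clockwise. I'll shut the fingers, rise and take one cleaner look.

```bash
python3 -m crank '{"linear":[[-0.1,0,0.13],[-0.2,0,0.27],[-0.3,0,0.4],[-0.3,0,0.4],[-0.3,0,0.4]],"delta_rot":[[0,0,0],[0,0,0],[0,0,0],[0,0,0],[0,0,0]],"fingers":[-1,-1,-1,-1,-1]}' 20
python3 - <<'E'
from h import *
snap('wrist','w1.png'); a=cv2.imread('pics/w1.png'); cv2.imwrite('pics/w1v.png',cv2.resize(a,(800,500)))
E
```

```text
clock: 0.65
position: [0.5499, -0.0, 0.3489]
tool_rot: [3.14, -0.0, 1.571]
force: [-0.2, -0.1, -0.8]
grip_width: 0.0122
finger_force: 0.0
```

View pics/w1v.png

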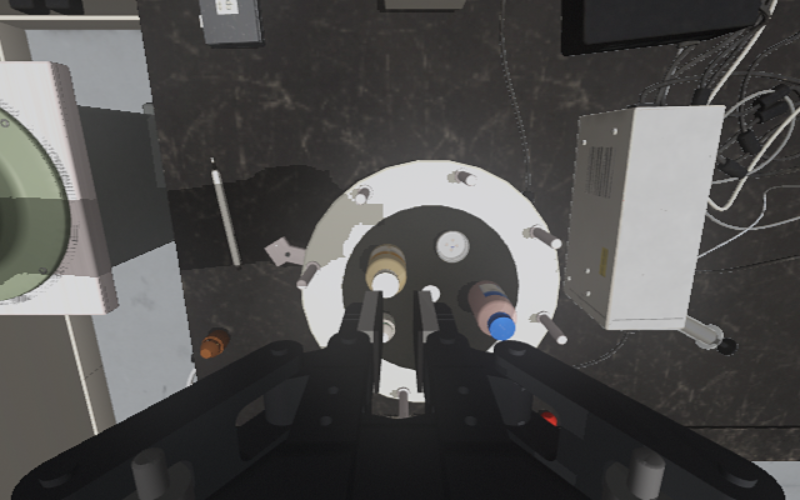

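This view has the posts, pointer (285,250) and hub (431,293) clear, but the fingers half hide the objective at (389,329). I'll fit the axis and post phase.

```bash
python3 - <<'E'
from h import *
from scipy.optimize import least_squares
def fit(f,s,tops):
    P=np.array([ray(f,u*s,v*s,.088)[:2] for u,v in tops])
    def r(x):
        a=x[2]+np.radians(-45*np.arange(len(P))); return (P-x[:2]-.15*np.c_[np.cos(a),np.sin(a)]).ravel()
    s=least_squares(r,[.59,-.116,np.radians(167)]); return s.x,np.sqrt(np.mean(s.fun**2))
x,e=fit('w1.png',.8,[(302,284),(361,197),(471,181),(556,243),(561,339)]);print(x[:2],np.degrees(x[2]),e)
y,e=fit('wrist0.png',1,[(147,263),(201,174),(319,153),(411,220),(420,316)]);print(y[:2],np.degrees(y[2]),e)
ang=lambda p,c:(np.degrees(np.arctan2(p[1]-c[1],p[0]-c[0]))%360,np.hypot(*(p[:2]-c)))
c=(x[:2]+y[:2])/2
print(ang(ray('w1.png',291*.8,253*.8,.009),c),ang(ray('wrist0.png',150,226,.009),c))
print('hub',ray('w1.png',431*.8,293*.8,.03))
for n,u,v,z in [('obj',245,291,.03),('objtop',238,312,.075),('dish',310,220,.042),('dishw',305,314,.04),('blue',354,312,.118)]:
  print(n,ang(ray('wrist0.png',u,v,z),c))
E
```

```text
[ 0.59052899 -0.11415986] 166.857209794473 0.001052657285702248
[ 0.59118213 -0.11427252] 167.30292193587715 0.001220387451487966
(np.float64(165.42620464167177), np.float64(0.18319986667263818)) (np.float64(166.49460906290454), np.float64(0.18721296497548853))
hub [ 0.59201323 -0.11470977  0.03      ]
obj (np.float64(211.4730495344458), np.float64(0.07113027994625438))
objtop (np.float64(211.5669836373237), np.float64(0.06809138772042697))
dish (np.float64(69.4127577480172), np.float64(0.06770477384352239))
dishw (np.float64(284.3911140128169), np.float64(0.06605138837362777))
blue (np.float64(356.1883632610823), np.float64(0.0682582849036501))
```

Axis at (0.591, -0.114), objective at 211.5°, front line at about 166°. I'll push the post at 212° (0.464, -0.194) in +y. First I go outside it.

```bash
python3 -m crank '{"linear":[[-0.07,-0.18,0],[-0.14,-0.36,-0.05],[-0.21,-0.54,-0.15],[-0.28,-0.72,-0.3],[-0.35,-0.9,-0.4]],"delta_rot":[[0,0,0],[0,0,0],[0,0,0],[0,0,0],[0,0,0]],"fingers":[-1,-1,-1,-1,-1]}'
python3 -m crank '{"linear":[[-0.02,-0.04,0],[-0.02,-0.04,0],[-0.02,-0.04,-0.1]],"delta_rot":[[0,0,0],[0,0,0],[0,0,0]],"fingers":[-1,-1,-1]}'
python3 - <<'E'
from h import *
snap('side','s1.png'); snap('wrist','w2.png')
a=cv2.imread('pics/s1.png')[130:380,180:500]; cv2.imwrite('pics/s1v.png',cv2.resize(a,None,fx=2.3,fy=2.3))
E
```

```text
clock: 1.2
position: [0.4677, -0.2102, 0.2556]
tool_rot: [-3.14, -0.001, 1.571]
force: [0.8, -0.2, 0.4]
grip_width: -0.0001
finger_force: 0.0
clock: 1.5
position: [0.4655, -0.219, 0.2344]
tool_rot: [3.138, 0.001, 1.571]
force: [0.5, -0.6, -0.2]
grip_width: 0.0001
finger_force: 0.0
```

View pics/s1v.png

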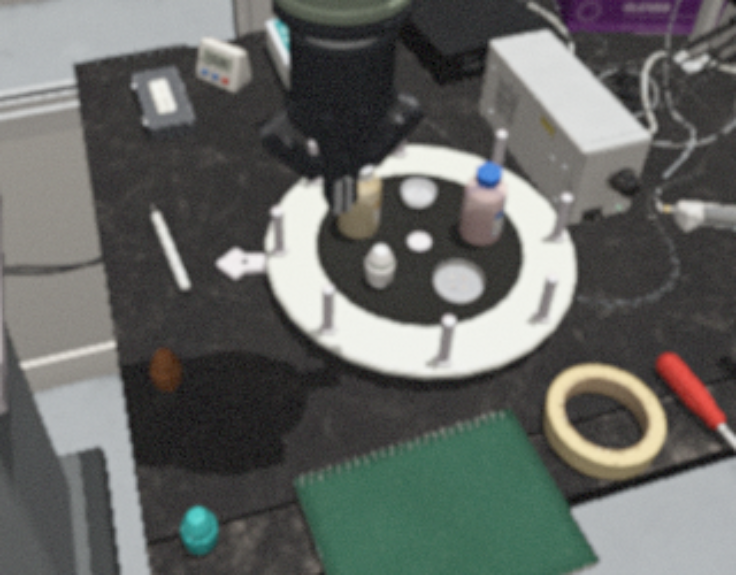

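The side view shows the arm hovering near the front-right post (crop 327,308), with everything undisturbed. I'll shift outward, then go down.

```bash
python3 -m crank '{"linear":[[-0.03,-0.07,0],[-0.03,-0.07,-0.16],[-0.03,-0.07,-0.32],[-0.03,-0.07,-0.48],[-0.03,-0.07,-0.64]],"delta_rot":[[0,0,0],[0,0,0],[0,0,0],[0,0,0],[0,0,0]],"fingers":[-1,-1,-1,-1,-1]}'
python3 -m crank '{"linear":[[0,0,0],[0,0,0]],"delta_rot":[[0,0,0],[0,0,0]],"fingers":[-1,-1]}'
```

```text
clock: 2.1
position: [0.4574, -0.2357, 0.0723]
tool_rot: [3.14, -0.0, 1.572]
force: [0.9, -0.6, 0.4]
grip_width: -0.0
finger_force: 0.0
clock: 2.3
position: [0.4568, -0.2362, 0.0739]
tool_rot: [-3.141, -0.0, 1.572]
force: [1.1, -1.1, -0.2]
grip_width: 0.0003
finger_force: 0.0
```

```bash
for i in 1; do python3 -m crank '{"linear":[[0,0.02,0],[0,0.04,0],[0,0.06,0],[0,0.08,0],[0,0.1,0]],"delta_rot":[[0,0,0],[0,0,0],[0,0,0],[0,0,0],[0,0,0]],"fingers":[-1,-1,-1,-1,-1]}'; done
python3 -m crank '{"linear":[[-0.005,0.02,0],[-0.01,0.04,0],[-0.015,0.06,0],[-0.02,0.08,0],[-0.025,0.1,0]],"delta_rot":[[0,0,0],[0,0,0],[0,0,0],[0,0,0],[0,0,0]],"fingers":[-1,-1,-1,-1,-1]}'
python3 -m crank '{"linear":[[-0.005,0.02,0],[-0.01,0.04,0],[-0.015,0.06,0],[-0.02,0.08,0],[-0.025,0.1,0]],"delta_rot":[[0,0,0],[0,0,0],[0,0,0],[0,0,0],[0,0,0]],"fingers":[-1,-1,-1,-1,-1]}'
python3 -m crank '{"linear":[[0,0.02,0],[0,0.04,0],[0,0.06,0],[0,0.08,0],[0,0.1,0]],"delta_rot":[[0,0,0],[0,0,0],[0,0,0],[0,0,0],[0,0,0]],"fingers":[-1,-1,-1,-1,-1]}'
```

```text
clock: 2.8
position: [0.4564, -0.2111, 0.0734]
tool_rot: [3.141, 0.0, 1.571]
force: [-0.6, -5.3, 0.5]
grip_width: -0.0001
finger_force: 3.5
clock: 3.3
position: [0.4498, -0.1862, 0.0729]
tool_rot: [-3.142, -0.0, 1.571]
force: [-1.0, -2.5, -0.8]
grip_width: -0.0004
finger_force: 0.9
clock: 3.8
position: [0.4436, -0.1612, 0.073]
tool_rot: [3.142, -0.0, 1.571]
force: [-1.0, -1.5, 0.6]
grip_width: 0.0007
finger_force: 0.7
clock: 4.3
position: [0.4437, -0.1362, 0.073]
tool_rot: [-3.142, -0.0, 1.571]
force: [-1.2, -1.9, 0.5]
grip_width: -0.0002
finger_force: 0.6
```

```bash
python3 -m crank '{"linear":[[0,0.02,0],[0,0.04,0],[0,0.06,0],[0,0.08,0],[0,0.092,0]],"delta_rot":[[0,0,0],[0,0,0],[0,0,0],[0,0,0],[0,0,0]],"fingers":[-1,-1,-1,-1,-1]}'
python3 -m crank '{"linear":[[0,0.008,0],[0,0.012,0],[0,0.012,0]],"delta_rot":[[0,0,0],[0,0,0],[0,0,0]],"fingers":[-1,-1,-1]}'
python3 - <<'E'
from h import *
snap('wrist','w3.png'); snap('side','s3.png')
a=cv2.resize(cv2.imread('pics/s3.png')[160:320,220:470],None,fx=2.2,fy=2.2,interpolation=cv2.INTER_CUBIC)
b=cv2.resize(cv2.imread('pics/w3.png'),(550,344)); o=np.zeros((600,550,3),np.uint8);o[:344]=b
cv2.imwrite('pics/s3v.png',cv2.resize(cv2.imread('pics/s3.png')[160:320,220:470],None,fx=3.2,fy=3.2,interpolation=cv2.INTER_CUBIC))
E
```

```text
clock: 4.8
position: [0.444, -0.113, 0.073]
tool_rot: [3.141, -0.0, 1.571]
force: [1.5, -1.2, -0.4]
grip_width: -0.0003
finger_force: 0.6
clock: 5.1
position: [0.4436, -0.1105, 0.073]
tool_rot: [-3.141, -0.0, 1.571]
force: [0.1, -0.0, 1.1]
grip_width: 0.0002
finger_force: 0.0
```

View pics/s3v.png

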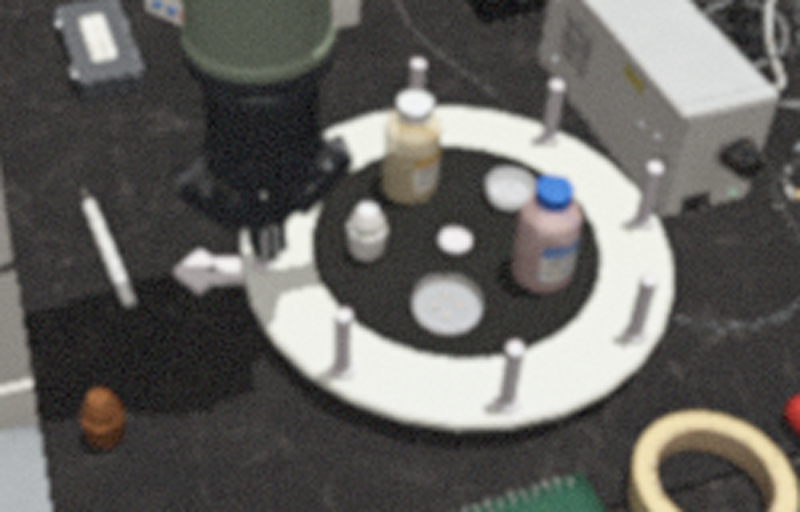

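The turntable has followed. The side crop shows the objective at (367,235) just short of or near the pointer line (pointer at 205,270, hub at 455,240), and nothing has tipped. I'll fit the angle from the post tops.

```bash
cat >> h.py <<'E'
from scipy.optimize import least_squares
def ang(p,c): return round(float(np.degrees(np.arctan2(p[1]-c[1],p[0]-c[0]))%360),2),round(float(np.hypot(*(p[:2]-c))),4)
def fitc(f,tops,a0,z=.088):
    P=np.array([ray(f,u,v,z)[:2] for u,v in tops])
    def r(x):
        a=x[2]+np.radians(45*np.arange(len(P))); return (P-x[:2]-.15*np.c_[np.cos(a),np.sin(a)]).ravel()
    s=least_squares(r,[.59,-.115,np.radians(a0)]); return s.x[:2],np.degrees(s.x[2]),np.sqrt(np.mean(s.fun**2))
E
python3 - <<'E'
from h import *
t=lambda u,v:(u/3.2+220,v/3.2+160)
c,a,e=fitc('s3.png',[t(*q) for q in [(344,315),(515,346),(648,280),(655,168),(556,85),(418,64)]],215);print(c,a,e)
print('ptr',ang(ray('s3.png',*t(203,271),.009),c),'hub',ray('s3.png',*t(456,240),.031))
print('obj base',ang(ray('s3.png',*t(369,251),.03),c),'top',ang(ray('s3.png',*t(367,208),.075),c))
t=lambda u,v:(u/2.3+180,v/2.3+130)
c,a,e=fitc('s1.png',[t(*q) for q in [(327,291),(449,319),(551,281),(566,197),(501,132)]],212);print(c,a,e,'obj',ang(ray('s1.png',*t(381,275),.03),c),'top',ang(ray('s1.png',*t(380,250),.075),c))
print('ptr',ang(ray('s1.png',*t(235,264),.009),c))
E
```

```text
[ 0.59249266 -0.11650764] 216.6910041943254 0.0009339730403896786
ptr (166.42, 0.1946) hub [ 0.59413179 -0.1157199   0.031     ]
obj base (171.23, 0.0667) top (169.6, 0.0691)
[ 0.59178925 -0.11641523] 212.12654067561562 0.0020795661576285688 obj (210.24, 0.0615) top (211.85, 0.0687)
ptr (166.44, 0.197)
```

About 4.8° remains, roughly 12 mm at the post. I'll nudge slowly, then back off and look.

```bash
python3 -m crank '{"linear":[[0,0.01,0],[0,0.02,0],[0,0.03,0],[0,0.038,0],[0,0.043,0]],"delta_rot":[[0,0,0],[0,0,0],[0,0,0],[0,0,0],[0,0,0]],"fingers":[-1,-1,-1,-1,-1]}'
python3 -m crank '{"linear":[[0,0.003,0],[0,0.004,0],[0,0.004,0]],"delta_rot":[[0,0,0],[0,0,0],[0,0,0]],"fingers":[-1,-1,-1]}'
python3 -m crank '{"linear":[[0,-0.04,0],[0,-0.1,0],[0,-0.14,0],[-0.02,-0.14,0.15],[-0.04,-0.14,0.3]],"delta_rot":[[0,0,0],[0,0,0],[0,0,0],[0,0,0],[0,0,0]],"fingers":[-1,-1,-1,-1,-1]}'
python3 -m crank '{"linear":[[0,0.1,0.2],[0,0.3,0.4],[0,0.5,0.6],[0,0.7,0.8],[0,0.9,0.9]],"delta_rot":[[0,0,0],[0,0,0],[0,0,0],[0,0,0],[0,0,0]],"fingers":[-1,-1,-1,-1,-1]}'
python3 -m crank '{"linear":[[0,0.2,0.1],[0,0.2,0.1],[0,0.2,0.1]],"delta_rot":[[0,0,0],[0,0,0],[0,0,0]],"fingers":[-1,-1,-1]}'
python3 - <<'E'
from h import *
snap('wrist','w4.png'); snap('side','s4.png')
cv2.imwrite('pics/s4v.png',cv2.resize(cv2.imread('pics/s4.png')[170:310,250:450],None,fx=4,fy=4,interpolation=cv2.INTER_CUBIC))
cv2.imwrite('pics/w4v.png',cv2.resize(cv2.imread('pics/w4.png'),(800,500)))
E
```

```text
clock: 5.7
position: [0.4437, -0.0996, 0.073]
tool_rot: [3.142, -0.0, 1.571]
force: [0.9, -1.8, -0.2]
grip_width: -0.0005
finger_force: 0.6
clock: 6.0
position: [0.4436, -0.0988, 0.0729]
tool_rot: [-3.141, -0.0, 1.571]
force: [0.2, -0.5, -0.1]
grip_width: 0.0004
finger_force: 0.1
clock: 6.5
position: [0.4326, -0.1347, 0.1482]
tool_rot: [-3.139, -0.0, 1.569]
force: [-0.1, -0.3, 0.6]
grip_width: -0.0001
finger_force: 0.0
clock: 7.0
position: [0.4334, 0.0338, 0.332]
tool_rot: [3.14, 0.0, 1.569]
force: [2.4, -0.4, -0.8]
grip_width: 0.0
finger_force: 0.0
clock: 7.3
position: [0.4337, 0.084, 0.3552]
tool_rot: [3.141, -0.0, 1.573]
force: [0.7, -0.4, 0.1]
grip_width: -0.0003
finger_force: 0.0
```

View pics/w4v.png

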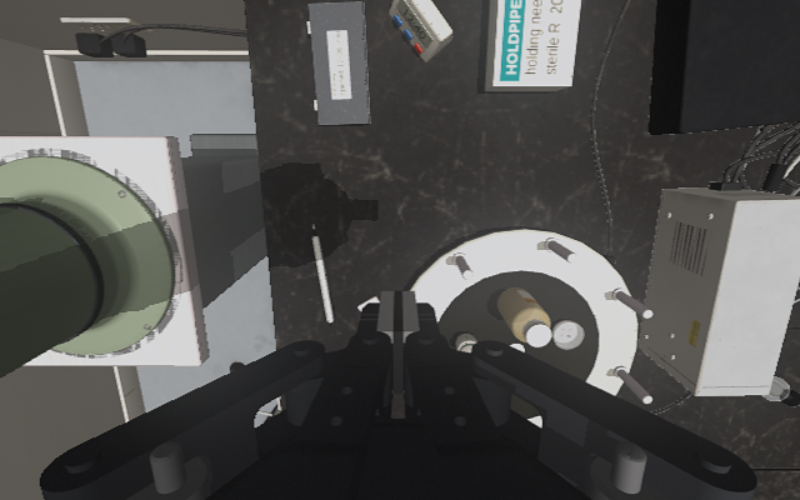

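View pics/s4v.png

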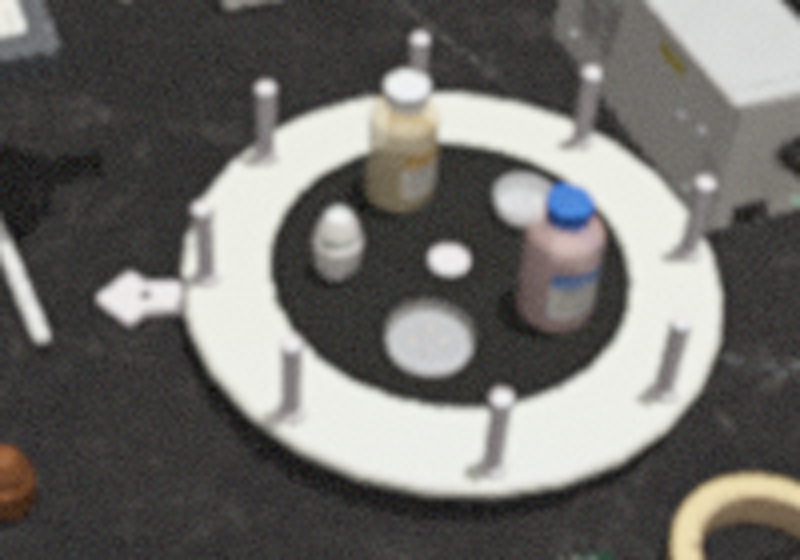

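The side crop is clear: pointer tip at (97,298), its square's centre at about (133,298), hub at (449,260) and the objective's base at about (337,268). All eight post tops are visible. The wrist view is mostly blocked by the gripper.

```bash
python3 - <<'E'
from h import *
t=lambda u,v:(u/4+250,v/4+170)
c,a,e=fitc('s4.png',[t(*q) for q in [(203,209),(291,341),(501,396),(680,326),(706,183),(592,72),(420,38),(265,88)]],166);print(c,a,e)
for q in [(97,298),(133,299),(147,295)]: print('ptr',ang(ray('s4.png',*t(*q),.009),c))
print('hub',ray('s4.png',*t(449,260),.031))
for q,z in [((337,267),.03),((337,269),.03),((339,208),.075),((337,244),.055)]: print('obj',ang(ray('s4.png',*t(*q),z),c))
for A in (164,166,168):
  b=np.radians(A); print(A,[np.round((proj('s4.png',[c[0]+.068*np.cos(b),c[1]+.068*np.sin(b),z])-[250,170])*4) for z in (.03,.075)])
E
```

```text
[ 0.59265108 -0.1166019 ] 167.06626871466577 0.0009793960745307913
ptr (165.9, 0.2176)
ptr (166.46, 0.1952)
ptr (165.59, 0.1866)
hub [ 0.59354198 -0.11554164  0.031     ]
obj (166.25, 0.0687)
obj (167.63, 0.0689)
obj (161.17, 0.0685)
obj (169.87, 0.0699)
164 [array([338., 264.]), array([340., 212.])]
166 [array([338., 267.]), array([340., 215.])]
168 [array([338., 269.]), array([341., 218.])]
```

The objective is at about 166.4° against about 166.1° for the pointer, so it is aligned. The robot is clear of everything.

```bash
python3 -c "
from h import *
print(np.abs(observe()['qd']).max(), bot.job_done())"
```

```text
the job is handed in; nothing more can be done
0.010231064093319184 None
```

I turned the turntable about 45° clockwise by pushing one post, so the objective now stands behind the pointer to within about 1° by the side camera; the robot is clear, nothing looked tipped or shifted in the pictures, and the job is handed in.

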